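Flip the full tray's marker over to the tick

TASK

One of the three trays on the bench is now full, with a module in every pocket: use your fingertips to flip the white marker leaf standing in front of that tray over its hinge, gently, until it lies flat on the tray's side with the tick face up. Do not pinch the marker or pick anything up, and leave its stand where it stands. Leave the markers of the two part-filled trays, and the other things on the bench, as they are, and finish with your hand clear.

Things in the scene. Friction and masses are not known exactly. Their poses are not given: they have to be found in the camera images.
- stand_full: flip marker of the full tray: a loose, weighted stand, about 0.9 kg, that stands on the bench on the robot's side of that tray. Steel foot 110 (x) x 100 (y) x 10 mm, post 30 x 24 mm, rest arm 84 (x) x 24 (y) x 8 mm on top of it, hinge ears. Origin: centre of the foot's underside. Its x points from the robot's side towards the tray, its y along the hinge axis, z up
- pivot_full (a point): the middle of that marker's hinge axis, 115 mm above the bench; same axes as the stand
- tag_full (a joint): angle of that marker's white leaf about its hinge. 0: lying level on the robot's side of the hinge (towards the stand's -x), bar face up. pi/2: upright. 3.14: lying level on the tray's side (+x), tick face up; rubber pads on the rest arm stop it at 0 and 3.14. The hinge is stiff: the leaf (60 g) stays at whatever angle it is left, and about 1 N at its free edge moves it. It starts between 0 and 0.45
- edge_full (a point): middle of that leaf's free edge, 85 mm from the hinge axis; turns with the leaf. The leaf is 100 mm wide (along the hinge) and 5 mm thick, with a round bead of 10 mm diameter along the free edge, the bead's axis 80 mm from the hinge axis, all centred in thickness on the hinge axis. The outer 43 mm of the leaf overhang the rest arm, with nothing but the foot 100 mm below. One face carries a raised straight bar, the other a raised tick
- stand_b: flip marker of one part-filled tray: same make, size, axes and origin as stand_full
- tag_b (a joint): angle of that marker's leaf, as for tag_full: starts between 0 and 0.45, bar face up
- edge_b (a point): middle of that leaf's free edge, as for edge_full
- stand_c: flip marker of the other part-filled tray: same make, size, axes and origin as stand_full
- tag_c (a joint): angle of that marker's leaf, as for tag_full: starts between 0 and 0.45, bar face up
- edge_c (a point): middle of that leaf's free edge, as for edge_full
- front_full (a point): front of a black stack of shallow trays, 170 x 170 mm, 84 mm high, fixed; the top tray has 4 x 4 pockets for small metal modules with pale blue caps, and all 16 pockets are filled. This point: middle of the top edge of its front side (towards the robot), 84 mm above the bench, x pointing away from the robot; its marker's hinge stands 105 to 125 mm in front of this side
- front_b (a point): front of a black stack of shallow trays, 170 x 170 mm, 84 mm high, fixed; the top tray has 4 x 4 pockets for small metal modules with pale blue caps, and 9 pockets are filled, 7 are empty. This point: middle of the top edge of its front side (towards the robot), 84 mm above the bench, x pointing away from the robot; its marker's hinge stands 105 to 125 mm in front of this side
- front_c (a point): front of a black stack of shallow trays, 170 x 170 mm, 84 mm high, fixed; the top tray has 4 x 4 pockets for small metal modules with pale blue caps, and 5 pockets are filled, 11 are empty. This point: middle of the top edge of its front side (towards the robot), 84 mm above the bench, x pointing away from the robot; its marker's hinge stands 105 to 125 mm in front of this side
- tape: bystander: roll of tan tape lying flat, 68 mm across, 19 mm high; origin centre of its underside
- flux: bystander: small white bottle with black cap, 34 mm across, 75 mm high; origin centre of its underside
- dish: bystander: small steel dish, 60 mm across, 24 mm high; origin centre of its underside
- module: bystander: a single metal module with pale blue cap, 26 x 26 x 26 mm, standing on the bench; origin centre of its underside
- driver: bystander: grey-handled screwdriver, 150 mm long, lying along its x; origin under its middle
- brush: bystander: black brush, 160 mm long, lying along its x; origin under its middle
- tweezers: bystander: steel tweezers, about 135 mm long, 8 mm high, lying along its x; origin under its middle
Things that resemble listed ones, but are neither listed nor needed, are in the scene too. What is shaped like the stand_full but orange is not meant.

How it is judged:
By the outcome, as a careful person would: the job done as asked, in the order asked, and still so for the second after the job is handed in, with the robot touching nothing.
It also fails if it takes over 51 s, if anything falls off the work surface, if the arm or the gripper's body presses on something with over 40 N, if the wrist force passes 120 N, or if a joint passes its speed limit or range.

ROBOT

A 7-joint arm with a two-finger parallel gripper is mounted at the origin on the work surface. World frame = base frame: x ahead of the robot, y to its left, z up, the work surface at z = 0. Lengths are in m, angles in rad, forces in N, time in s.
With the tool pointing down it reaches from about 0.425 to 0.875 m from the base axis. Payload 4.7 kg.
Tool frame: the origin (TCP) lies midway between the tips of the shut fingers; the grasp point (between the pads) lies 19 mm behind it; x points along the fingers, z is the direction in which the jaws open and shut, and the axes are right-handed (so a half turn about x gives the same grasp; the last joint's range is limited). The gripper opens to 87 mm and grips with 3 to 60 N. Pads are 19 mm wide; open, the fingers measure 117 mm over their backs; the gripper's body (75 mm by 190 mm) begins 51 mm behind the grasp point.
Start: joints at [1.167, 0.321, -0.07, 1.45, 0.023, 1.371, -0.057], TCP at [0.264, -0.594, 0.223] pointing down, gripper open.
Joint ranges: [-2.86, 2.86], [-0.3, 2.09], [-1.38, 1.24], [0.06, 2.45], [-1.56, 4.7], [0.09, 2.05], [-2.69, 2.69]. Speed limits (rad/s): [2.57, 2.57, 3.14, 3.14, 3.14, 3.14, 3.14].

INTERFACE

Orientations are given as a rotation vector (axis times angle).
In Python, from bench import ctrl gives the robot as it stands.
- The arm moves only by the shell command python3 -m pendant 'ROWS' [OPENING] [FORCE]. ROWS is JSON, a list of rows, each an object with "travel": the shift along the tool's x, y, z in m, a list of three; "twist": the turn about the tool's x in rad. In form: [{"travel": [x, y, z], "twist": twist}, ...]. A call has 1 to 10 rows; each row is the pose to reach, as a shift and turn from the pose measured when the call began, along the tool's axes at that moment; what a row does not reach only later rows make up. A row lasts 1/8 s, in which the tool goes at most 62.5 mm and 10.7 degrees, less where a joint would pass 70% of its speed; a pose out of reach is approached as far as the arm can. A call with a gripper value outside its range is refused whole. OPENING is the opening, from -1 (shut) to 1 (fully open), so that 0 is half open, set as the call begins (- or left out, the last holds). The fingers move at their own pace and stop on an object; FORCE is the grip in N (left out, the last holds). Time passes only in rows, so rows that repeat a pose let the fingers close. It gives the time, the measured TCP pose, the force and the opening at its end, in the units of the state.
- ctrl.get_state(): the state, without advancing time (a new reading comes with each control period).
- ctrl.get_image(name): name is "scene" or "top"; returns the picture (384x512x3 uint8, red, green, blue); there is no depth.
- ctrl.camera_model(name): a dict with "K" (3x3 intrinsics, pixels), "rvec" (rotation vector, rad) and "tvec" (3), from world to camera coordinates, as OpenCV has them. Camera axes: x right, y down, z forward; pixel columns grow to the right and rows downward; lengths in m; the calibration is good to about 2 mm. A picture is of the moment at which its call begins. camera_model takes no time and is no camera call.
- ctrl.close_job(): hands the job in, once; it reports no verdict.
The state is a dict: "time": time; "joint_positions": joint angles; "qd": joint speeds; "joint_torque": joint torques, N m; "position": TCP position; "tool_rot": TCP orientation; "ft_force": force on the tool from outside, world axes, zero at the start; "torque": the same for the moment, N m; "grip_width": opening from 0.0 (shut) to 1.0 (fully open).
Only numpy, scipy, OpenCV 4.12 (cv2) and the standard library are available. Lean on these libraries where they do the work, as an engineer would, in place of code of your own. Each camera call takes 0.05 s, during which the arm holds its last target.

## Working session

There is one attempt and no reset: what is moved stays moved. The work goes in short steps, Python scripts to look and compute and a shell command to move; the robot and the scene stay as the last step left them, time stands still between calls to the robot, and variables do not carry over. Pictures are saved under pics/ and viewed, and the job is handed in when it is done.

```bash
mkdir -p pics; ls
python3 - <<'E'
from bench import ctrl
import cv2
for n in("scene","top"):
    im=ctrl.get_image(n); cv2.imwrite(f"pics/{n}0.png",im[:,:,::-1])
    print(n,ctrl.camera_model(n))
print(ctrl.get_state())
E
```

```text
pics
scene {'K': array([[472.59023331,   0.        , 253.93938837],
       [  0.        , 472.59023331, 193.77507498],
       [  0.        ,   0.        ,   1.        ]]), 'rvec': array([ 1.03812764,  2.23435527, -1.1815908 ]), 'tvec': array([ 0.32989449, -0.10452265,  1.70208751])}
top {'K': array([[474.10734532,   0.        , 255.04339228],
       [  0.        , 474.10734532, 190.53930573],
       [  0.        ,   0.        ,   1.        ]]), 'rvec': array([ 2.11771295, -2.12869243,  0.1745853 ]), 'tvec': array([-0.0255667 ,  0.46496376,  1.15869689])}
{'time': 0.1, 'joint_positions': array([ 1.16708199,  0.32177243, -0.07007418,  1.45155545,  0.02261106,
        1.37080642, -0.05691353]), 'qd': array([ 0.00221131, -0.00221974,  0.00034318, -0.00260282,  0.00098717,
       -0.00018226, -0.00093225]), 'joint_torque': array([ 1.41252790e-04, -4.92573202e+01, -4.05673133e-01, -3.13399172e+01,
       -6.43082731e-02,  3.95083835e-02,  4.54270673e-05]), 'position': array([ 0.26348928, -0.59365261,  0.22155428]), 'tool_rot': array([ 0.89707332,  1.37993556, -0.8956516 ]), 'ft_force': array([ 0.07103672, -0.08745622,  0.40633962]), 'torque': array([ 0.01482311, -0.01440027, -0.00292269]), 'grip_width': 1.001995802167355}
```

View pics/scene0.png

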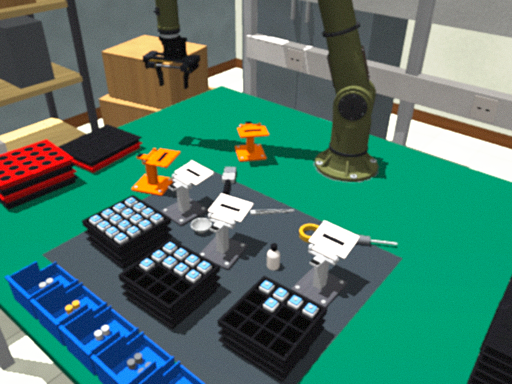

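View pics/top0.png

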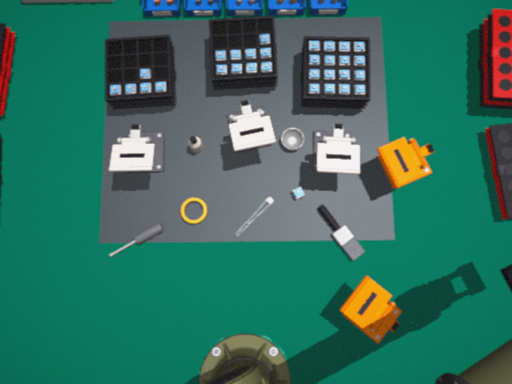

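Top view: the full tray (16 caps) is at (336,70), with its marker at (338,155). In the scene view that marker is at (192,175). An orange lookalike stands next to it at (404,162) in the top view. I'll zoom in on the marker.

```bash
cat > h.py <<'E'
import numpy as np,cv2
from bench import ctrl
def cam(n):
    m=ctrl.camera_model(n); R,_=cv2.Rodrigues(np.array(m["rvec"])); return m["K"],R,np.array(m["tvec"]).reshape(3)
def ray(n,uv):
    K,R,t=cam(n); d=R.T@np.linalg.inv(K)@np.array([uv[0],uv[1],1.]); return -R.T@t,d/np.linalg.norm(d)
def onz(n,uv,z):
    c,d=ray(n,uv); return c+d*(z-c[2])/d[2]
def tri(a,b):
    c1,d1=ray("scene",a); c2,d2=ray("top",b)
    s=np.linalg.lstsq(np.stack([d1,-d2],1),c2-c1,rcond=None)[0]
    p,q=c1+s[0]*d1,c2+s[1]*d2
    return (p+q)/2,np.linalg.norm(p-q)
def proj(n,p):
    K,R,t=cam(n); q=K@(R@np.array(p)+t); return q[:2]/q[2]
E
python3 - <<'E'
import cv2
a=cv2.imread("pics/top0.png")[20:200,290:450]; cv2.imwrite("pics/topz.png",cv2.resize(a,None,fx=3.3,fy=3.3,interpolation=cv2.INTER_CUBIC))
a=cv2.imread("pics/scene0.png")[140:260,70:270]; cv2.imwrite("pics/scz.png",cv2.resize(a,None,fx=4,fy=4,interpolation=cv2.INTER_CUBIC))
E
```

```text
(no output)
```

View pics/topz.png

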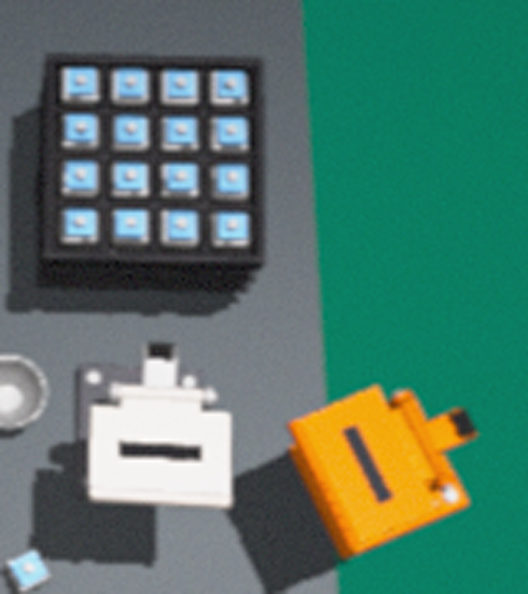

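View pics/scz.png

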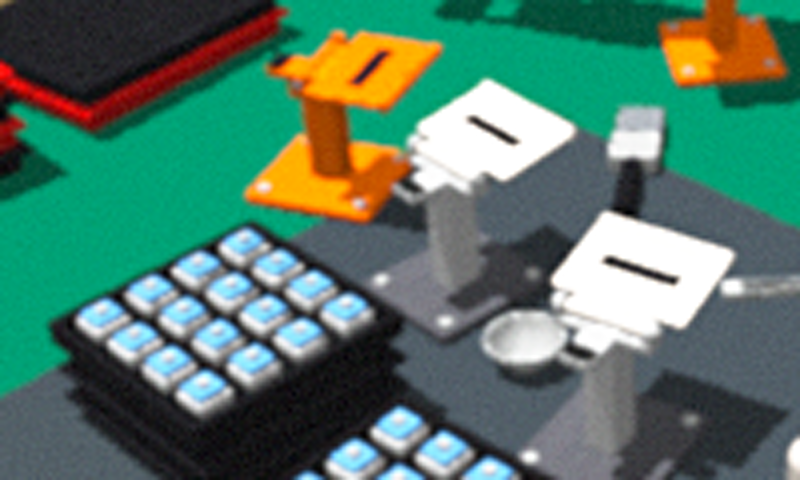

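Run:
```python
from h import *
T=lambda u,v:(u/3.3+290-.35,v/3.3+20-.35)
S=lambda u,v:(u/4+70-.375,v/4+140-.375)
for n,s,t in [("free+y",(576,130),(89,499)),("free-y",(487,79),(232,507)),("bar+y",(470,118),(121,450)),("bar-y",(517,143),(201,453)),
  ("hinge+y",(508,181),(94,406)),("hinge-y",(418,134),(230,411))]:
    print(n,*[np.round(x,4) for x in tri(S(*s),T(*t))])
print("bars swapped",*tri(S(517,143),T(121,450)),*tri(S(470,118),T(201,453)))
# foot screws & corner at z=.01
for t in [(94,377),(190,382)]: print("screw top",onz("top",T(*t),.012))
for s in [(380,280),(447,321),(533,273)]: print("screw sc",onz("scene",S(*s),.012))
for t in [(78,366)]: print("foot corner",onz("top",T(*t),.01))
for t in [(46,263),(264,263),(264,57),(46,57)]: print("tray",onz("top",T(*t),.084))
from scipy.spatial.transform import Rotation as Ro
print(Ro.from_rotvec(ctrl.get_state()["tool_rot"]).as_matrix().round(3))
for n in("scene","top"): print(-cam(n)[1].T@cam(n)[2])
```

```text
free+y [ 0.4954 -0.1743  0.1281] 0.0003
free-y [ 0.4885 -0.2756  0.1306] 0.0003
bar+y [ 0.5413 -0.2114  0.1395] 0.0378
bar-y [ 0.5201 -0.2418  0.1081] 0.0425
hinge+y [ 0.5657 -0.1791  0.1162] 0.0056
hinge-y [ 0.5619 -0.2787  0.1144] 0.0046
bars swapped [ 0.5323952  -0.19894395  0.12403506] 0.00014936958716367833 [ 0.5289809  -0.25526246  0.1224388 ] 0.003366714056273563
screw top [ 0.62111161 -0.1950713   0.012     ]
screw top [ 0.61634649 -0.27164244  0.012     ]
screw sc [ 0.61693547 -0.27015419  0.012     ]
screw sc [ 0.61917376 -0.19329966  0.012     ]
screw sc [ 0.53448447 -0.18822538  0.012     ]
foot corner [ 0.63099676 -0.18273627  0.01      ]
tray [ 0.6899481  -0.15185742  0.084     ]
tray [ 0.68844797 -0.31788797  0.084     ]
tray [ 0.85775503 -0.32574073  0.084     ]
tray [ 0.85962465 -0.15558866  0.084     ]
[[-0.001  0.914  0.406]
 [ 0.002  0.406 -0.914]
 [-1.    -0.    -0.002]]
[1.34555426 0.68163092 0.86123184]
[ 0.25389234 -0.04256676  1.22194524]
```

```bash
python3 -m pendant '[{"travel":[0,0.042,-0.032],"twist":0.06},{"travel":[0,0.084,-0.064],"twist":0.12},{"travel":[0,0.126,-0.096],"twist":0.18},{"travel":[0,0.167,-0.128],"twist":0.24},{"travel":[0,0.209,-0.16],"twist":0.30},{"travel":[0,0.251,-0.193],"twist":0.36},{"travel":[0,0.293,-0.225],"twist":0.42},{"travel":[0,0.3345,-0.2566],"twist":0.478},{"travel":[0,0.3345,-0.2566],"twist":0.478},{"travel":[0,0.3345,-0.2566],"twist":0.478}]' -1 20
python3 - <<'E'
from h import *
for n in("scene","top"):
    im=ctrl.get_image(n); cv2.imwrite(f"pics/{n}1.png",im[:,:,::-1])
a=cv2.imread("pics/scene1.png")[60:240,100:320]; cv2.imwrite("pics/scz1.png",cv2.resize(a,None,fx=3.3,fy=3.3,interpolation=cv2.INTER_CUBIC))
E
```

```text
time: 1.35
position: [0.4646, -0.2238, 0.2216]
tool_rot: [1.253, 1.182, -1.254]
ft_force: [-0.5, -0.6, -0.3]
grip_width: 0.02
```

View pics/scz1.png

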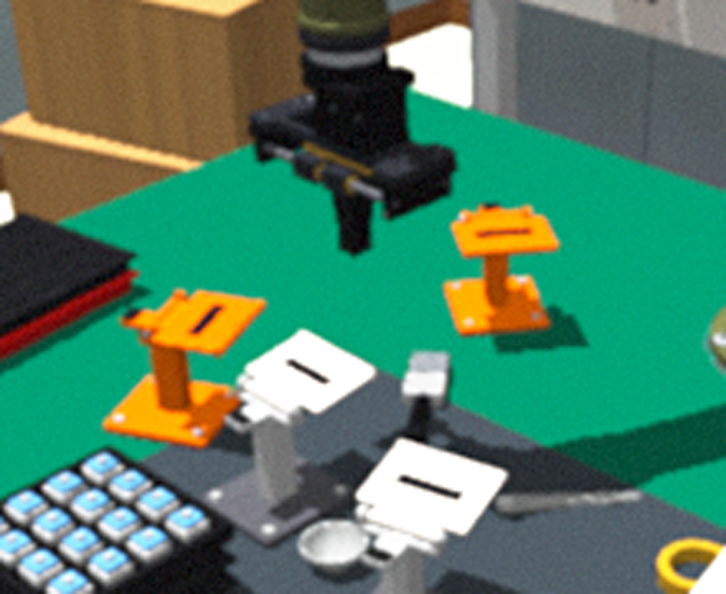

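The hand, at (350,200) in the zoom, is behind the target leaf with fingers shut. The leaf is undisturbed. Next I lower the hand and approach.

```bash
python3 -m pendant '[{"travel":[0.03,0,0],"twist":0},{"travel":[0.06,0,0],"twist":0},{"travel":[0.09,0,0],"twist":0},{"travel":[0.115,0,0],"twist":0},{"travel":[0.115,0,0],"twist":0},{"travel":[0.115,0.005,0],"twist":0},{"travel":[0.115,0.01,0],"twist":0},{"travel":[0.115,0.012,0],"twist":0},{"travel":[0.115,0.012,0],"twist":0}]'
python3 - <<'E'
from h import *
for n in("scene","top"):
    im=ctrl.get_image(n); cv2.imwrite(f"pics/{n}2.png",im[:,:,::-1])
a=cv2.imread("pics/scene2.png")[100:240,130:280]; b=cv2.imread("pics/top2.png")[90:230,280:430]; cv2.imwrite("pics/z2.png",cv2.resize(np.hstack([a,b]),None,fx=2.6,fy=2.6,interpolation=cv2.INTER_CUBIC))
E
```

```text
time: 2.58
position: [0.4764, -0.2255, 0.1071]
tool_rot: [1.255, 1.181, -1.255]
ft_force: [0.1, -0.5, -0.8]
grip_width: -0.0
```

View pics/z2.png

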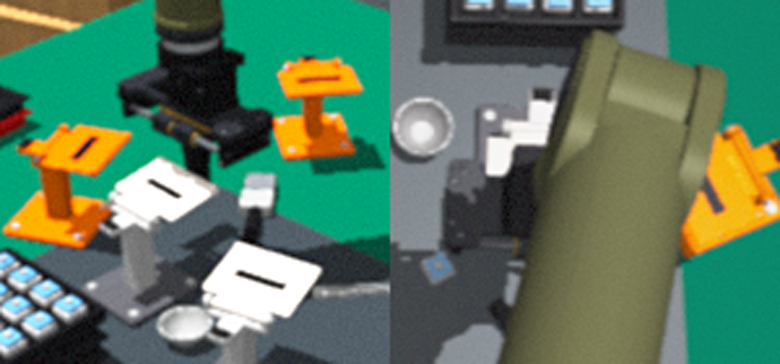

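The scene view shows the fingers just behind the leaf's free edge, with no contact yet. I creep in.

```bash
python3 -m pendant '[{"travel":[0,0.002,0],"twist":0},{"travel":[0,0.004,0],"twist":0},{"travel":[0,0.004,0],"twist":0}]'; python3 -m pendant '[{"travel":[0,0.001,0],"twist":0},{"travel":[0,0.002,0],"twist":0},{"travel":[0,0.002,0],"twist":0}]'
```

```text
time: 3.05
position: [0.479, -0.2256, 0.1063]
tool_rot: [1.255, 1.183, -1.257]
ft_force: [-3.1, 0.3, 1.0]
grip_width: 0.007
time: 3.42
position: [0.4805, -0.2258, 0.1061]
tool_rot: [1.254, 1.184, -1.258]
ft_force: [-4.8, 0.3, 1.4]
grip_width: 0.007
```

```bash
python3 -m pendant '[{"travel":[-0.003,0,0],"twist":0},{"travel":[-0.006,0,0],"twist":0},{"travel":[-0.009,0.001,0],"twist":0},{"travel":[-0.012,0.001,0],"twist":0}]'
python3 - <<'E'
from h import *
im=ctrl.get_image("scene"); cv2.imwrite("pics/scene3.png",im[:,:,::-1])
a=cv2.imread("pics/scene3.png")[100:240,130:280]; b=cv2.imread("pics/scene2.png")[100:240,130:280]; cv2.imwrite("pics/z3.png",cv2.resize(np.hstack([a,b]),None,fx=2.6,fy=2.6,interpolation=cv2.INTER_CUBIC))
E
```

```text
time: 3.92
position: [0.4818, -0.2258, 0.1185]
tool_rot: [1.254, 1.184, -1.258]
ft_force: [-3.5, 0.4, 0.2]
grip_width: 0.001
```

View pics/z3.png

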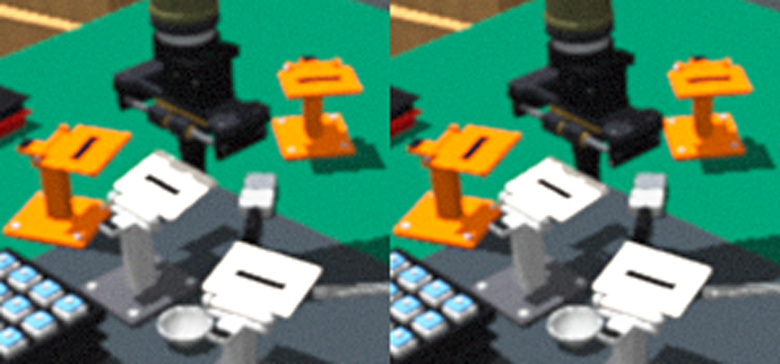

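The leaf is swinging up (about 0.33 rad) and the foot hasn't moved. I continue along the arc.

```bash
python3 -m pendant '[{"travel":[-0.005,0.002,0],"twist":0},{"travel":[-0.010,0.004,0],"twist":0},{"travel":[-0.014,0.006,0],"twist":0},{"travel":[-0.018,0.0075,0],"twist":0},{"travel":[-0.022,0.01,0],"twist":0},{"travel":[-0.026,0.0125,0],"twist":0},{"travel":[-0.029,0.015,0],"twist":0},{"travel":[-0.032,0.0175,0],"twist":0},{"travel":[-0.032,0.0175,0],"twist":0}]'
python3 - <<'E'
from h import *
im=ctrl.get_image("scene"); cv2.imwrite("pics/scene4.png",im[:,:,::-1])
a=cv2.imread("pics/scene4.png")[100:240,130:280]; b=cv2.imread("pics/scene2.png")[100:240,130:280]; cv2.imwrite("pics/z4.png",cv2.resize(np.hstack([a,b]),None,fx=2.6,fy=2.6,interpolation=cv2.INTER_CUBIC))
E
```

```text
time: 5.1
position: [0.4999, -0.2271, 0.1512]
tool_rot: [1.254, 1.183, -1.257]
ft_force: [-5.1, 1.5, 2.9]
grip_width: 0.003
```

View pics/z4.png

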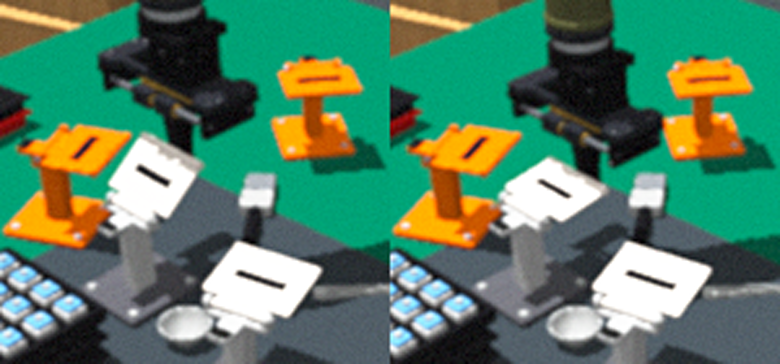

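```bash
python3 -m pendant '[{"travel":[-0.005,0.004,0],"twist":0},{"travel":[-0.010,0.008,0],"twist":0},{"travel":[-0.013,0.013,0],"twist":0},{"travel":[-0.016,0.018,0],"twist":0},{"travel":[-0.019,0.024,0],"twist":0},{"travel":[-0.021,0.030,0],"twist":0},{"travel":[-0.023,0.036,0],"twist":0},{"travel":[-0.025,0.042,0],"twist":0},{"travel":[-0.026,0.048,0],"twist":0},{"travel":[-0.026,0.048,0],"twist":0}]'
python3 - <<'E'
from h import *
im=ctrl.get_image("scene"); cv2.imwrite("pics/scene5.png",im[:,:,::-1])
a=cv2.imread("pics/scene5.png")[100:240,130:280]; b=cv2.imread("pics/scene2.png")[100:240,130:280]; cv2.imwrite("pics/z5.png",cv2.resize(np.hstack([a,b]),None,fx=2.6,fy=2.6,interpolation=cv2.INTER_CUBIC))
E
```

```text
time: 6.4
position: [0.5483, -0.2299, 0.1767]
tool_rot: [1.254, 1.183, -1.257]
ft_force: [0.9, 0.2, 0.3]
grip_width: 0.004
```

View pics/z5.png

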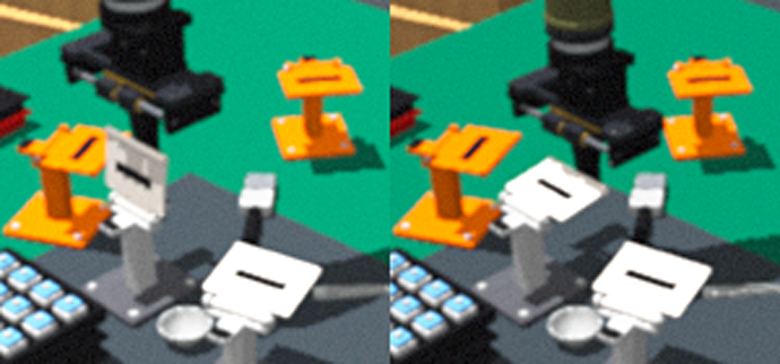

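The leaf is nearly upright (scene zoom (138,180)) and the foot hasn't moved. Next I push past vertical and follow it down.

```bash
python3 -m pendant '[{"travel":[-0.008,0.004,0],"twist":0},{"travel":[-0.009,0.010,0],"twist":0},{"travel":[-0.009,0.016,0],"twist":0},{"travel":[-0.008,0.023,0],"twist":0},{"travel":[-0.006,0.030,0],"twist":0},{"travel":[-0.004,0.037,0],"twist":0},{"travel":[-0.001,0.044,0],"twist":0},{"travel":[0.003,0.051,0],"twist":0},{"travel":[0.007,0.058,0],"twist":0},{"travel":[0.007,0.058,0],"twist":0}]'
python3 - <<'E'
from h import *
im=ctrl.get_image("scene"); cv2.imwrite("pics/scene6.png",im[:,:,::-1])
a=cv2.imread("pics/scene6.png")[100:240,130:280]; b=cv2.imread("pics/scene2.png")[100:240,130:280]; cv2.imwrite("pics/z6.png",cv2.resize(np.hstack([a,b]),None,fx=2.6,fy=2.6,interpolation=cv2.INTER_CUBIC))
E
```

```text
time: 7.7
position: [0.6061, -0.2332, 0.1686]
tool_rot: [1.254, 1.185, -1.257]
ft_force: [-0.8, 0.3, -0.1]
grip_width: 0.002
```

View pics/z6.png

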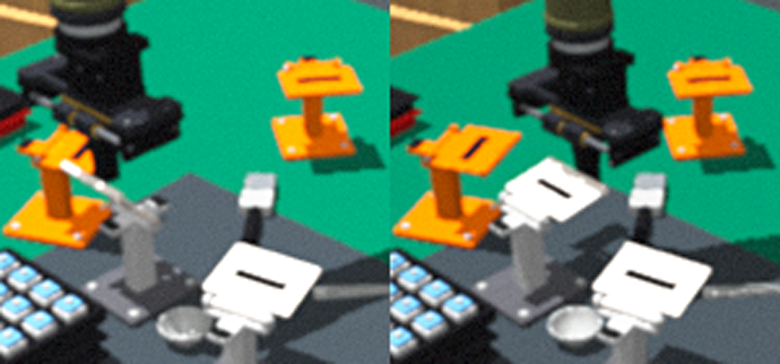

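The leaf is past upright, edge-on at about 45–50°. I follow it down, stopping just short of flat.

```bash
python3 -m pendant '[{"travel":[0.005,0.006,0],"twist":0},{"travel":[0.010,0.011,0],"twist":0},{"travel":[0.015,0.015,0],"twist":0},{"travel":[0.020,0.018,0],"twist":0},{"travel":[0.025,0.020,0],"twist":0},{"travel":[0.030,0.022,0],"twist":0},{"travel":[0.035,0.024,0],"twist":0},{"travel":[0.040,0.025,0],"twist":0},{"travel":[0.044,0.026,0],"twist":0},{"travel":[0.044,0.026,0],"twist":0}]'
python3 - <<'E'
from h import *
im=ctrl.get_image("scene"); cv2.imwrite("pics/scene7.png",im[:,:,::-1])
a=cv2.imread("pics/scene7.png")[100:240,130:280]; b=cv2.imread("pics/scene2.png")[100:240,130:280]; cv2.imwrite("pics/z7.png",cv2.resize(np.hstack([a,b]),None,fx=2.6,fy=2.6,interpolation=cv2.INTER_CUBIC))
E
```

```text
time: 9.0
position: [0.6314, -0.2347, 0.1242]
tool_rot: [1.254, 1.185, -1.257]
ft_force: [0.1, 0.7, -1.0]
grip_width: 0.007
```

View pics/z7.png

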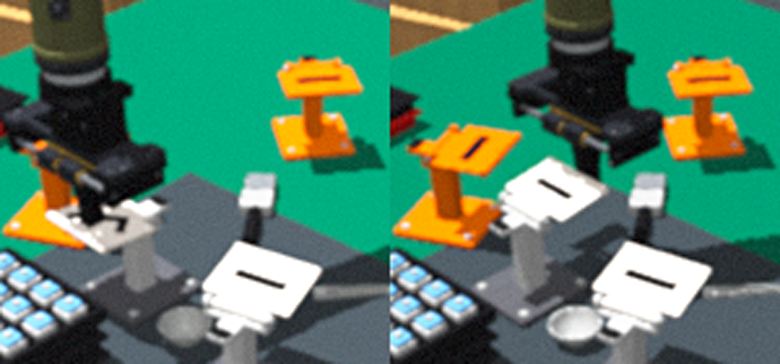

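Tick face up, nearly level. I press gently down until the force rises.

```bash
python3 -m pendant '[{"travel":[0.0025,0,0],"twist":0},{"travel":[0.005,0,0],"twist":0},{"travel":[0.005,0,0],"twist":0}]'; python3 -m pendant '[{"travel":[0.001,0,0],"twist":0},{"travel":[0.002,0,0],"twist":0},{"travel":[0.002,0,0],"twist":0}]'
```

```text
time: 9.43
position: [0.6313, -0.2347, 0.1192]
tool_rot: [1.254, 1.185, -1.257]
ft_force: [-0.3, 0.6, -0.6]
grip_width: 0.004
time: 9.8
position: [0.6314, -0.2347, 0.118]
tool_rot: [1.254, 1.185, -1.257]
ft_force: [-1.8, 0.9, 4.8]
grip_width: 0.008
```

```bash
python3 -m pendant '[{"travel":[0.001,0,0],"twist":0},{"travel":[0.002,0,0],"twist":0},{"travel":[0.002,0,0],"twist":0}]'; python3 -m pendant '[{"travel":[0.001,0,0],"twist":0},{"travel":[0.002,0,0],"twist":0},{"travel":[0.002,0,0],"twist":0}]'
```

```text
time: 10.18
position: [0.6318, -0.2347, 0.1178]
tool_rot: [1.254, 1.183, -1.257]
ft_force: [-2.8, 1.4, 10.0]
grip_width: 0.002
time: 10.55
position: [0.6321, -0.2348, 0.1178]
tool_rot: [1.254, 1.182, -1.256]
ft_force: [-3.3, 0.6, 10.2]
grip_width: 0.007
```

Firm stop at z = 0.118, which matches level. I lift off and back away for a clear view.

```bash
python3 -m pendant '[{"travel":[-0.005,0,0],"twist":0},{"travel":[-0.02,0,0],"twist":0},{"travel":[-0.05,0,0],"twist":0},{"travel":[-0.09,0,0],"twist":0},{"travel":[-0.13,0,0],"twist":0},{"travel":[-0.15,-0.02,0.04],"twist":0},{"travel":[-0.15,-0.05,0.09],"twist":0},{"travel":[-0.15,-0.08,0.14],"twist":0},{"travel":[-0.15,-0.11,0.19],"twist":0},{"travel":[-0.15,-0.13,0.23],"twist":0}]'
python3 -m pendant '[{"travel":[0,-0.03,0.04],"twist":0},{"travel":[0,-0.06,0.08],"twist":0},{"travel":[0,-0.06,0.08],"twist":0},{"travel":[0,-0.06,0.08],"twist":0}]'
python3 - <<'E'
from h import *
for n in("scene","top"):
    im=ctrl.get_image(n); cv2.imwrite(f"pics/{n}8.png",im[:,:,::-1])
a=cv2.imread("pics/scene8.png")[100:250,110:260]; b=cv2.imread("pics/top8.png")[60:210,280:430]; cv2.imwrite("pics/z8.png",cv2.resize(np.hstack([a,b]),None,fx=2.6,fy=2.6,interpolation=cv2.INTER_CUBIC))
E
```

```text
time: 11.8
position: [0.4863, -0.4592, 0.2687]
tool_rot: [1.255, 1.18, -1.259]
ft_force: [0.4, 0.4, 0.1]
grip_width: 0.004
time: 12.3
position: [0.4219, -0.5347, 0.2692]
tool_rot: [1.256, 1.18, -1.257]
ft_force: [0.9, 1.8, -0.6]
grip_width: 0.005
```

View pics/z8.png

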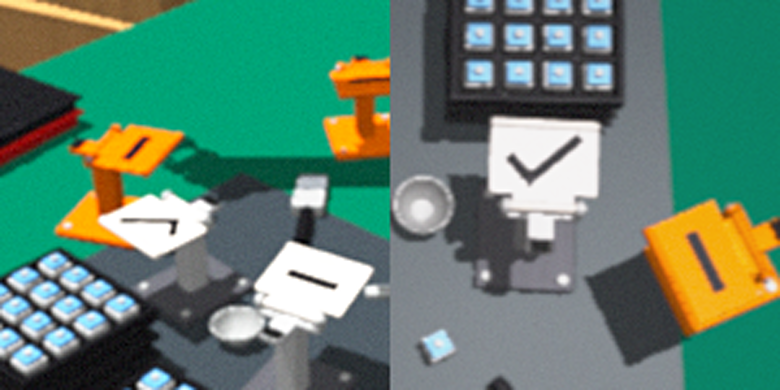

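View pics/top8.png

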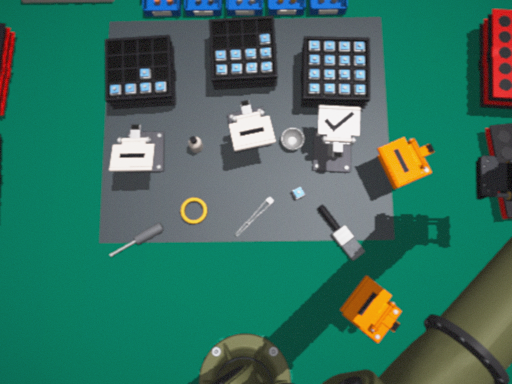

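The tick is face up at top (340,122). I check that the leaf is level and whether the stand shifted.

```bash
python3 - <<'E'
from h import *
T=lambda u,v:((u-390)/2.6+280-.3,v/2.6+60-.3)
S=lambda u,v:(u/2.6+110-.3,v/2.6+100-.3)
print("foot scr top",onz("top",T(484,275),.012),onz("top",T(564,280),.012))
for s in [(243,283),(193,315),(144,287)]: print("scr sc",onz("scene",S(*s),.012))
print("free-y",*tri(S(100,221),T(601,122))); print("free+y",*tri(S(157,255),T(490,117)))
# foot patches: template shift before/after (scene, screw at front +y / -y)
a=cv2.imread("pics/scene0.png",0); b=cv2.imread("pics/scene8.png",0)
for (u,v) in [(165,209),(181,220),(203,208)]:
    t=a[v-5:v+6,u-5:u+6]; r=cv2.matchTemplate(b[v-12:v+13,u-12:u+13],t,cv2.TM_CCOEFF_NORMED); print((u,v),cv2.minMaxLoc(r)[1],np.array(cv2.minMaxLoc(r)[3])-7)
E
python3 - <<'E'
import cv2,numpy as np
a=cv2.imread("pics/scene0.png")[185:245,145:225]; b=cv2.imread("pics/scene8.png")[185:245,145:225]
cv2.imwrite("pics/z9.png",cv2.resize(np.hstack([a,b]),None,fx=5,fy=5,interpolation=cv2.INTER_CUBIC))
E
```

```text
foot scr top [ 0.5355387 -0.1867785  0.012    ] [ 0.52982858 -0.26677649  0.012     ]
scr sc [ 0.53641492 -0.18506115  0.012     ]
scr sc [ 0.61754504 -0.1840531   0.012     ]
scr sc [ 0.61761582 -0.26728156  0.012     ]
free-y [ 0.65590704 -0.28587451  0.11601699] 0.0050526887441407955
free+y [ 0.66179597 -0.18282355  0.11870181] 0.002267281660298424
(165, 209) 0.9031633138656616 [0 0]
(181, 220) 0.867391049861908 [0 0]
(203, 208) 0.8237546682357788 [0 0]
```

View pics/z9.png

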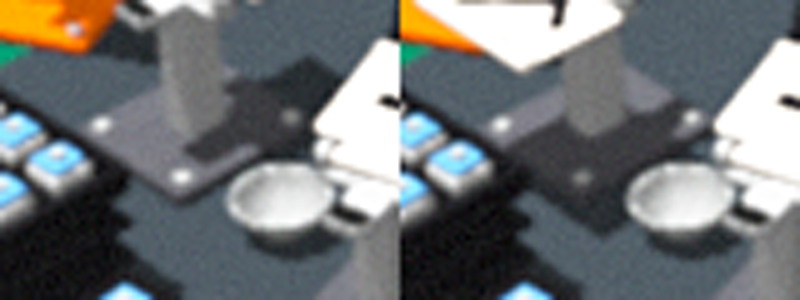

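The foot screws sit at the same pixels before and after. The leaf edge is at about 0.117 m, level with the 0.115 m hinge. The hand is clear, so I hand in.

```bash
python3 -c "
from bench import ctrl
print(ctrl.get_state()['time'],ctrl.get_state()['qd'].round(3)); print(ctrl.close_job())"
```

```text
12.4 [-0.007 -0.001 -0.001  0.001  0.007 -0.001  0.001]
the job is handed in; nothing more can be done
None
```

The full tray's marker leaf now lies flat on the tray's side with the tick face up. I pushed it over its hinge with the shut fingertips, without pinching it or picking anything up, and pressed it lightly (about 10 N) onto its stop. The hand then backed well clear, and I handed the job in at 12.4 s.

- **Leaf level:** the press-down met a firm stop at z = 0.118 m. The free-edge corners triangulate to 0.116 and 0.119 m against a hinge at 0.115 m. The rays behind those two corners missed each other by 5 mm and 2 mm, so that height is only rough; the firm stop is the better evidence.
- **Stand in place:** matching three foot screws in the scene picture before and after gave a shift of 0 pixels.
- **Everything else:** the other two markers, the orange lookalikes and the loose items look unchanged in the final pictures. I checked these by eye only.

No checks failed.

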